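# Sweep the loose lures into the collecting bay

### The arm

A 6-joint arm with a two-finger parallel gripper is mounted at the origin on a cart in front of the work surface, level with it; the furniture and walls round the work are solid. World frame = base frame: x ahead of the robot, y to its left, z up, the work surface at z = 0. Lengths are in m, angles in rad, forces in N, time in s.
With the tool pointing down it reaches from about 0.375 to 0.975 m from the base axis. Payload 3.8 kg.
Tool frame: the origin (TCP) lies at the very end of the fingers, on their centre line; the grasp point (between the pads) lies 19 mm behind it; z points along the fingers, y is the line along which they close (so a half turn about z gives the same grasp; the last joint's range is limited). The gripper opens to 85 mm and grips with 20 to 120 N. Pads are 22 mm wide; open, the fingers measure 114 mm over their backs; the gripper's body (76 mm by 85 mm) begins 54 mm behind the grasp point. The pads swing forward as they close: fully open they stand 13 mm farther back than shut.
Start: joints at [-1.375, 0.264, 1.604, -0, 1.274, -0.037], TCP at [0.156, -0.657, 0.231] pointing down, gripper open.
Joint ranges: [-2.63, 2.63], [-0.94, 2.18], [0.31, 2.57], [-1.31, 4.45], [0, 2.66], [-2.55, 2.55]. Speed limits (rad/s): [2.57, 2.57, 3.14, 3.14, 3.14, 3.14].

### API

Orientations are given as [roll, pitch, yaw] about the fixed x, y, z axes, in that order (R = Rz(yaw) Ry(pitch) Rx(roll)).
In Python, from cell import observe, eyes, order gives the robot as it stands. The module is installed in compiled form; this text tells all that it offers.
- The arm moves only by the tool step_arm, never from a script. Its argument "deltas" is text: rows parted by semicolons, each of 5 numbers parted by spaces: the finger opening in mm, from 0 to 85.4, then the shift along the tool's x, y, z in mm, then the turn about the tool's z in rad. A call has 1 to 8 rows; each row shifts and turns the commanded pose from where the row before left it, along the tool's axes as they then stand; what a row does not reach is not made up. A row lasts 1/10 s, in which the tool goes at most 50 mm and 8.59 degrees, less where a joint would pass 70% of its speed; a pose out of reach is approached as far as the arm can. A call is refused whole if a number of a shift passes 50 or a number of a turn 0.15, either way. A call with a gripper value outside its range is refused whole. The fingers move at their own pace and stop on an object; the grip force is fixed at half the most. Time passes only in rows, so rows that do not move let the fingers close. It gives the time, the measured TCP pose, the force, the opening and the grip force at its end, in the units of the state.
- observe(): the state, without advancing time (a new reading comes with each control period).
- eyes.read_camera(name): name is "scene" or "side" or "wrist"; returns the picture (384x512x3 uint8, red, green, blue); there is no depth.
- eyes.camera_model(name): a dict with "mtx" (3x3 intrinsics, pixels), "dist_coeffs" ([k1, k2, p1, p2, k3] as OpenCV has them; the pictures are not rectified), "pose" (4x4, takes a point from camera to world coordinates); the wrist camera has in their place "T_tool_cam" (4x4, takes a point from camera to tool coordinates, whose origin is the TCP and whose axes are the flange's). Camera axes: x right, y up, looking along -z (the intrinsics and any distortion apply to the point x, -y, -z); pixel columns grow to the right and rows downward; lengths in m; the calibration is good to about 2 mm. A picture is of the moment at which its call begins: read the wrist's pose just before it. camera_model takes no time and is no camera call.
- order.finish_job(): hands the job in; it is judged then, once.
Trained networks look in the newest picture that a camera, given by its name, has taken for a name from the list of things; names that differ only in an ending like _2 or _b are one class to them, and where a whole thing is asked for, a point or a joint stands for the part that bears it (a point fixed in the world has none). Each returns a list of dicts, best first, with "score" (0 to 1); they miss things now and then, are a little off and sometimes report something else, mostly with a low value. They report only what shows in the picture. A call takes as long as a camera call.
- eyes.search_frame(camera, target): "extent" ([centre column, centre row, width, height] as shares, 0 to 1, of the picture: columns of its width, rows of its height, round what is visible of it).
The state is a dict: "time": time; "joint_pos": joint angles; "qd": joint speeds; "effort": joint torques, N m; "tool_pos": TCP position; "tcp_rot": TCP orientation; "ft_force": force on the tool from outside, world axes, zero at the start; "moment": the same for the moment, N m; "width": finger opening in m; "grasp_force": force on a finger pad.
Only numpy, scipy, OpenCV 4.12 (cv2) and the standard library are available. Lean on these libraries where they do the work, as an engineer would, in place of code of your own. Each camera call takes 0.05 s, during which the arm holds its last target. There are 200 camera calls.

### The job

Clear the middle of the bench: with your fingertips, sweep the three small fishing lures along the board and in through the open mouth of the three-sided metal bay, until all three lie wholly inside it. Push them gently, do not pick up, lift or squeeze them, and leave the spool, marker, pliers and screwdriver where they lie.

Things in the scene. Friction and masses are not known exactly. Their poses are not given: they have to be found in the camera images.
- bay: three-sided bay of bent sheet steel fixed to the board, no floor of its own. Walls 29 mm high with rim, 5 mm thick; inside 210 mm wide, 140 mm deep. Origin: on the board at the middle of the open mouth; x points into the bay (inner back face at x=0.14 m), y along the mouth (inner side faces at y=+-0.105 m), z up. Flanges 6 mm high stick out 18 mm outside the side walls
- squid_lure: small rigid fishing lure lying loose on the board: short stubby squid-shaped lure with a small tail fin, 46x14x12 mm, tan; weighs about 20 g and slides when pushed. Origin at the middle of its underside, x axis along its length, head end at x=-23 mm, tail end at x=+23 mm
- squid_lure_nose (a point): head end of the solid body of the squid lure (x=-22 mm, 5 mm above its underside)
- squid_lure_tail (a point): rear end of the solid body of the squid lure (x=+15 mm, 5 mm above its underside; the thin tail sticks out past it)
- jig_lure: small rigid fishing lure lying loose on the board: slim lure with a round metal ball for a head and a thin dark body, 66x13x13 mm; weighs about 20 g and slides when pushed. Origin at the middle of its underside, x axis along its length, head end at x=-33 mm, tail end at x=+33 mm
- jig_lure_nose (a point): head end of the solid body of the jig lure (x=-32 mm, 5 mm above its underside)
- jig_lure_tail (a point): rear end of the solid body of the jig lure (x=+31 mm, 5 mm above its underside; the thin tail sticks out past it)
- paddle_lure: small rigid fishing lure lying loose on the board: longest of the three lures, thick body with a small paddle tail, 72x15x12 mm, dark; weighs about 20 g and slides when pushed. Origin at the middle of its underside, x axis along its length, head end at x=-36 mm, tail end at x=+36 mm
- paddle_lure_nose (a point): head end of the solid body of the paddle lure (x=-33 mm, 5 mm above its underside)
- paddle_lure_tail (a point): rear end of the solid body of the paddle lure (x=+28 mm, 5 mm above its underside; the thin tail sticks out past it)
- spool: bystander, to be left alone: spool of line lying flat, 61 mm across and 20 mm high, beside the bay near its mouth; origin under its centre
- marker: bystander, to be left alone: marker pen, 135 mm long, 17 mm thick, lying on the other side of the bay; length along its y axis, origin under its centre
- pliers: bystander, to be left alone: long-nose pliers, 170x44x12 mm, lying to the right of the lures; length along its y axis, origin under its middle
- screwdriver: bystander, to be left alone: screwdriver, 190 mm long, handle 25 mm thick, lying beyond the lures; length along its x axis, handle at +x, origin under its middle

How it is judged:
At the end, for the whole second after the job is handed in: The body of each of the three lures, from head end to rear end, is past the bay's mouth line and between its walls, flat on the board (origin under 20 mm up) and at rest (under 0.01 m/s); spool, marker, pliers and screwdriver within 15 mm of where they started (x of squid_lure_nose in the frame of bay between 0 and 0.145 m and y of squid_lure_nose in the frame of bay between -0.11 and 0.11 m and x of squid_lure_tail in the frame of bay between 0 and 0.145 m and y of squid_lure_tail in the frame of bay between -0.11 and 0.11 m and height (world z) of each of squid_lure, jig_lure, paddle_lure below 0.02 m and linear speed of each of squid_lure, jig_lure, paddle_lure below 0.01 m/s and x of jig_lure_nose in the frame of bay between 0 and 0.145 m and y of jig_lure_nose in the frame of bay between -0.11 and 0.11 m and x of jig_lure_tail in the frame of bay between 0 and 0.145 m and y of jig_lure_tail in the frame of bay between -0.11 and 0.11 m and x of paddle_lure_nose in the frame of bay between 0 and 0.145 m and y of paddle_lure_nose in the frame of bay between -0.11 and 0.11 m and x of paddle_lure_tail in the frame of bay between 0 and 0.145 m and y of paddle_lure_tail in the frame of bay between -0.11 and 0.11 m and distance of each of spool, marker, pliers, screwdriver from where it was at the start of the episode below 0.015 m); the robot touches nothing.
It fails at once if a lure is lifted off the board (its origin more than 20 mm up) (height (world z) of any of squid_lure, jig_lure, paddle_lure above 0.02 m).
It fails at once if a lure is squeezed or pressed with more than 18 N (contact force between the fingers and squid_lure above 18 N or contact force between the fingers and jig_lure above 18 N or contact force between the fingers and paddle_lure above 18 N).
It fails at once if the spool, marker, pliers or screwdriver is moved more than 15 mm (distance of any of spool, marker, pliers, screwdriver from where it was at the start of the episode above 0.015 m).
It also fails if it takes over 72 s, if anything falls off the work surface, if the arm or the gripper's body presses on something with over 40 N, if the wrist force passes 120 N, or if a joint passes its speed limit or range.

## Working session

There is one attempt and no reset: what is moved stays moved. The work goes in short steps, Python scripts to look and compute and a tool call to move; the robot and the scene stay as the last step left them, time stands still between calls to the robot, and variables do not carry over. Pictures are saved under pics/ and viewed, at most 10 in all, crops included, and the job is handed in when it is done.

Besides the shell and the picture viewer there is one more tool, called as a command line: name --argument value ..., lists and objects as JSON in quotes. step_arm: Moves the arm, as the interface text tells. Its arguments: {"type":"object","properties":{"deltas":{"type":"string"}},"required":["deltas"]}

```bash
mkdir -p pics; cat > h.py <<'E'
import numpy as np, cv2
from cell import observe, eyes, order
from scipy.spatial.transform import Rotation as Ro
def cam(n):
    m=eyes.camera_model(n)
    if 'pose' in m: return m,np.array(m['pose'])
    s=observe(); T=np.eye(4); T[:3,:3]=Ro.from_euler('xyz',s['tcp_rot']).as_matrix(); T[:3,3]=s['tool_pos']
    return m,T@np.array(m['T_tool_cam'])
def px2w(n,uv,z=0.,mp=None):
    m,P=mp or cam(n)
    q=cv2.undistortPoints(np.array(uv,float).reshape(-1,1,2),np.array(m['mtx']),np.array(m['dist_coeffs'])).reshape(-1,2)
    d=np.c_[q[:,0],-q[:,1],-np.ones(len(q))]@P[:3,:3].T
    o=P[:3,3]; return (o+d*((z-o[2])/d[:,2])[:,None])[:,:2]
def snap(n,f):
    im=eyes.read_camera(n); cv2.imwrite(f,im[:,:,::-1]); return im
E
python3 - <<'E'
from h import *
s=observe();print(s['tool_pos'],s['tcp_rot'],s['time'])
for n in('scene','side'):
    snap(n,f'pics/{n}0.png'); mp=cam(n); print(n,mp[1].round(2).tolist())
    for t in['bay','squid_lure','jig_lure','paddle_lure','spool','marker','pliers','screwdriver']:
        for d in eyes.search_frame(n,t)[:1]:
            e=np.array(d['extent'])*[512,384,512,384]; print(t,round(d['score'],2),e.round(),px2w(n,e[:2],0.005,mp).round(3))
E
```

```text
[ 0.15556821 -0.65608139  0.22996259] [-3.13937530e+00 -7.18821141e-05  2.32800370e-01] 0.0
scene [[-0.84, 0.39, -0.38, -0.01], [-0.54, -0.61, 0.58, 0.74], [-0.01, 0.7, 0.72, 1.1], [0.0, 0.0, 0.0, 1.0]]
bay 0.95 [228. 239.  92.  60.] [[0.553 0.076]]
jig_lure 0.59 [295. 202.  15.  12.] [[ 0.461 -0.156]]
paddle_lure 0.48 [275. 166.   7.   8.] [[ 0.602 -0.26 ]]
spool 0.84 [179. 223.  19.  20.] [[0.714 0.106]]
marker 0.71 [286. 242.  16.  39.] [[ 0.405 -0.004]]
pliers 0.49 [314. 146.  46.  22.] [[ 0.539 -0.424]]
screwdriver 0.72 [229. 162.  18.  21.] [[ 0.745 -0.193]]
side [[1.0, -0.05, 0.04, 0.64], [0.07, 0.69, -0.72, -0.88], [0.01, 0.72, 0.69, 0.75], [0.0, 0.0, 0.0, 1.0]]
bay 0.68 [245. 145.  87.  39.] [[0.547 0.093]]
paddle_lure 0.56 [259. 239.  31.  11.] [[ 0.613 -0.264]]
spool 0.86 [301. 143.  21.  18.] [[0.718 0.119]]
marker 0.53 [195. 164.   5.  34.] [[ 0.414 -0.004]]
pliers 0.92 [223. 296.  80.  21.] [[ 0.548 -0.425]]
screwdriver 0.68 [315. 231.  16.  63.] [[ 0.747 -0.231]]
```

```bash
python3 -c "
import cv2
a=cv2.imread('pics/scene0.png');b=cv2.imread('pics/side0.png')
for n,i in(('scene',a),('side',b)): cv2.imwrite(f'pics/{n}0b.png',cv2.resize(i,(800,600),interpolation=3))"
```

```text
(no output)
```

View pics/scene0b.png

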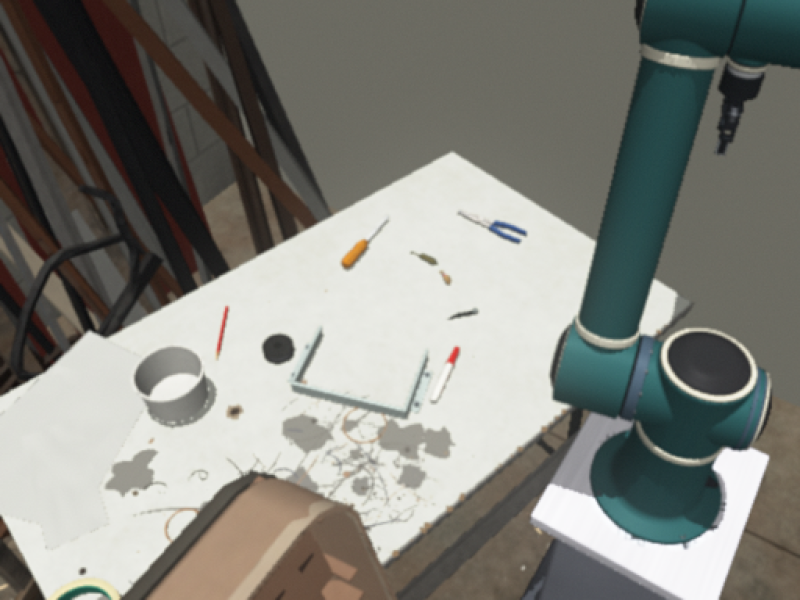

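View pics/side0b.png

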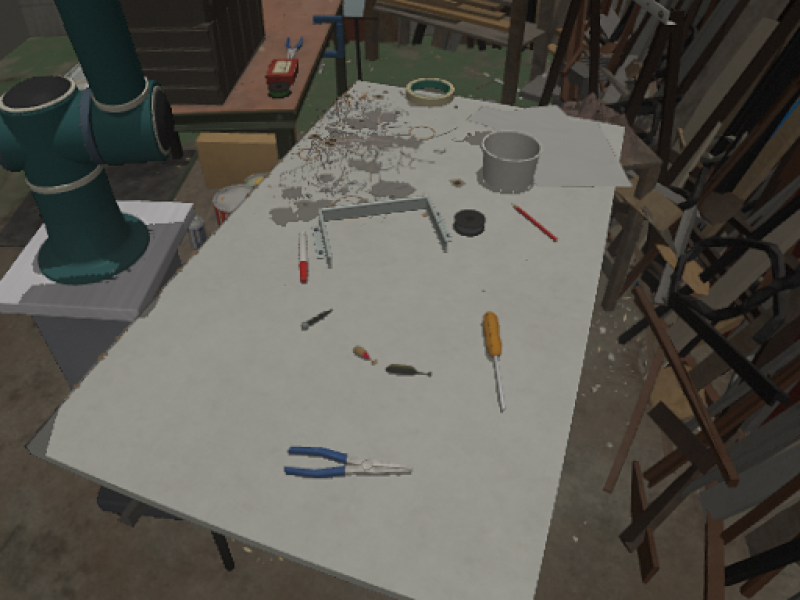

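The scene shot shows the bay around (360,370) and the lures at (463,314), (446,278) and (427,259). In the side shot the bay mouth ends are about (330,263) and (447,248). The lures there are jig (303-332, 325-311), squid (354-376, 350-362) and paddle (387-431, 369-374).

```bash
python3 - <<'E'
from h import *
def p(n,l,z): print(n,px2w(n,np.array(l)*.64,z).round(3).tolist())
p('side',[(330,264),(447,249)],0.0)
p('side',[(318,211),(429,198),(330,255),(448,240)],0.029)
p('side',[(303,326),(332,311),(354,350),(376,362),(387,369),(431,374)],0.005)
p('side',[(289,452),(411,470),(502,408),(492,315),(305,281),(304,234),(469,222)],0.005)
p('scene',[(451,318),(477,310),(440,272),(451,284),(411,252),(437,263)],0.005)
p('scene',[(408,415),(294,388),(320,328),(428,350)],0.029)
p('scene',[(345,265),(388,219),(458,211),(456,350),(434,400),(279,349)],0.005)
E
```

```text
side [[0.462, -0.016], [0.673, 0.043]]
side [[0.423, 0.104], [0.634, 0.164], [0.465, -0.026], [0.673, 0.033]]
side [[0.442, -0.179], [0.484, -0.141], [0.531, -0.224], [0.567, -0.246], [0.585, -0.259], [0.652, -0.264]]
side [[0.464, -0.417], [0.631, -0.432], [0.757, -0.32], [0.749, -0.13], [0.426, -0.071], [0.401, 0.062], [0.714, 0.124]]
scene [[0.475, -0.139], [0.441, -0.186], [0.562, -0.24], [0.524, -0.222], [0.648, -0.26], [0.582, -0.261]]
scene [[0.41, 0.117], [0.615, 0.179], [0.665, 0.039], [0.459, -0.027]]
scene [[0.746, -0.149], [0.754, -0.325], [0.633, -0.436], [0.424, -0.073], [0.397, 0.051], [0.714, 0.109]]
```

```bash
cat >> h.py <<'E'
def rows(wps,opening,start=None):
    "wps: (x,y,z,yaw_deg,n). prints tool-axis rows from current pose; returns end"
    s=observe(); p=np.array(s['tool_pos']) if start is None else np.array(start[:3]); yaw=s['tcp_rot'][2] if start is None else start[3]
    out=[]
    for x,y,z,yd,n in wps:
        p0=p.copy();y0=yaw; t=np.array([x,y,z]); yt=np.radians(yd)
        for i in range(1,n+1):
            d=p0+(t-p0)*i/n-p; c,sn=np.cos(yaw),np.sin(yaw)
            l=np.round(1000*np.array([c*d[0]+sn*d[1], sn*d[0]-c*d[1], -d[2]]))
            k=round(-(y0+(yt-y0)*i/n-yaw),2)
            out.append(f'{opening} {l[0]:.0f} {l[1]:.0f} {l[2]:.0f} {k:g}')
            l=l/1000; p=p+[c*l[0]+sn*l[1], sn*l[0]-c*l[1], -l[2]]; yaw-=k
    for i in range(0,len(out),8): print('; '.join(out[i:i+8]))
    return [*p,yaw]
def arc(x,y,z,a0,a1,L,n,pre=0,npre=0):
    "waypoints: straight pre along a0, then arc length L heading a0->a1 (deg)"
    w=[]
    if npre: x+=pre*np.cos(np.radians(a0)); y+=pre*np.sin(np.radians(a0)); w.append((x,y,z,a0,npre))
    for i in range(n):
        h=np.radians(a0+(a1-a0)*(i+.5)/n); x+=L/n*np.cos(h); y+=L/n*np.sin(h); w.append((x,y,z,a0+(a1-a0)*(i+1)/n,1))
    return w
E
python3 -c "
from h import *
rows([(.49,-.32,.23,60,14)],25)"
```

```text
25 29 -18 0 -0.06; 25 30 -16 0 -0.06; 25 30 -14 0 -0.05; 25 32 -13 0 -0.06; 25 32 -11 0 -0.06; 25 33 -9 1 -0.06; 25 33 -7 -0 -0.06; 25 33 -5 -0 -0.06
25 34 -3 -0 -0.05; 25 34 -1 -0 -0.06; 25 34 1 0 -0.06; 25 34 3 0 -0.06; 25 33 4 0 -0.06; 25 33 7 0 -0.05
```

step_arm --deltas "25 29 -18 0 -0.06; 25 30 -16 0 -0.06; 25 30 -14 0 -0.05; 25 32 -13 0 -0.06; 25 32 -11 0 -0.06; 25 33 -9 1 -0.06; 25 33 -7 0 -0.06; 25 33 -5 0 -0.06"

```text
time: 1.7
tool_pos: [0.3474, -0.4633, 0.2304]
tcp_rot: [3.141, -0.0, 0.705]
ft_force: [0.8, -0.1, -0.6]
width: 0.0253
grasp_force: 0.0
```

step_arm --deltas "25 34 -3 0 -0.05; 25 34 -1 0 -0.06; 25 34 1 0 -0.06; 25 34 3 0 -0.06; 25 33 4 0 -0.06; 25 33 7 0 -0.05; 25 0 0 0 0"

```text
time: 2.4
tool_pos: [0.4921, -0.3173, 0.2305]
tcp_rot: [3.141, -0.002, 1.047]
ft_force: [0.3, -0.6, 0.8]
width: 0.0248
grasp_force: 0.0
```

```bash
python3 - <<'E'
from h import *
mp=cam('wrist');s=observe();print(s['tool_pos'],s['tcp_rot'],s['ft_force'],s['width'])
im=eyes.read_camera('wrist'); np.save('mp.npy',np.array([mp[1]])); cv2.imwrite('pics/w1.png',cv2.resize(im,(768,576),interpolation=3)[:,:,::-1])
for t in['squid_lure','jig_lure','paddle_lure']:
    for d in eyes.search_frame('wrist',t)[:1]:
        e=np.array(d['extent'])*[512,384,512,384]; print(t,d['score'],(e*1.5).round(),px2w('wrist',e[:2],0.005,mp).round(3))
E
```

```text
[ 0.49209708 -0.31732151  0.23045047] [ 3.14082656e+00 -1.59450525e-03  1.04743884e+00] [ 0.26454614 -0.60875558  0.83809785] 0.024834278474203768
squid_lure 0.75 [386.  98.  62.  17.] [[ 0.549 -0.236]]
jig_lure 0.72 [223.  71.  24.  88.] [[ 0.459 -0.161]]
paddle_lure 0.59 [486.  83.  92.  52.] [[ 0.616 -0.262]]
```

View pics/w1.png

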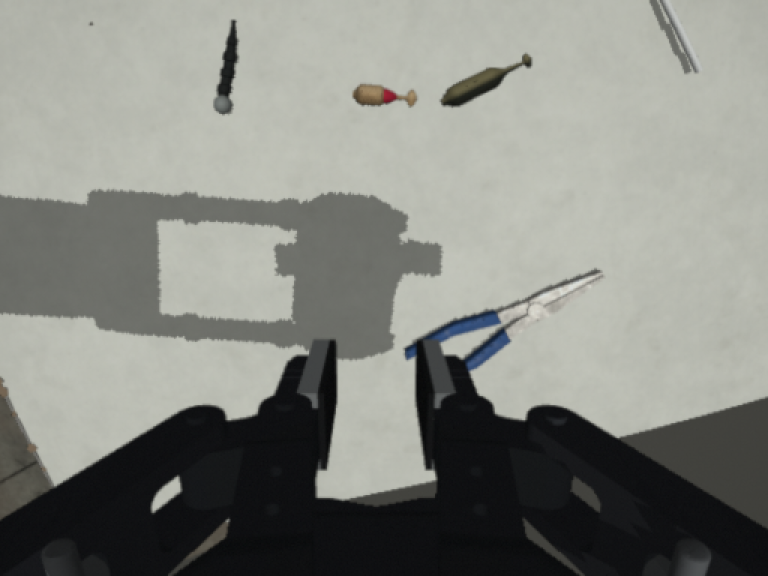

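The wrist picture shows squid (353,94)-(416,98), jig with ball head at (222,105) and tail at (234,20), and paddle (442,102)-(531,58). This agrees with the side view. Next I plan the squid sweep.

```bash
python3 - <<'E'
from h import *
P=np.load('mp.npy')[0]; m=eyes.camera_model('wrist')
w=px2w('wrist',np.array([(353,94),(416,98),(222,110),(234,20),(442,102),(531,58)])/1.5,0.005,(m,P))
for n,(a,b) in zip('sjp',w.reshape(3,2,2)): print(n,a.round(3),b.round(3),'mid',((a+b)/2).round(3),np.degrees(np.arctan2(*(b-a)[::-1])).round())
c=(w[0]+w[1])/2-[.003,-.002]; h=np.radians(60); u=np.array([np.cos(h),np.sin(h)])
st=c-.042*u
e=rows([(*st,.04,60,5),(*st,.006,60,3)],25)
x=arc(*st,.003,60,108,.35,24,.02,2)
print(x[-1])
e=rows(x,25,e);print(e)
E
```

```text
s [ 0.53  -0.222] [ 0.568 -0.247] mid [ 0.549 -0.234] -33.0
j [ 0.443 -0.183] [ 0.484 -0.136] mid [ 0.464 -0.16 ] 49.0
p [ 0.583 -0.258] [ 0.653 -0.263] mid [ 0.618 -0.261] -4.0
25 13 1 38 -0; 25 12 1 38 -0; 25 13 1 38 -0; 25 12 1 38 -0; 25 13 1 38 -0.01; 25 -0 -0 11 0; 25 -0 -0 12 0; 25 -0 -0 11 0
(np.float64(0.5705906165193233), np.float64(0.0865860721392659), 0.003, 108.0, 1)
25 10 -0 2 0; 25 10 -0 1 0; 25 14 -0 0 -0.03; 25 15 -0 0 -0.03; 25 15 -1 0 -0.04; 25 14 -0 0 -0.03; 25 15 -0 0 -0.04; 25 14 -1 0 -0.03
25 15 0 0 -0.04; 25 15 -0 0 -0.03; 25 14 -1 0 -0.04; 25 15 0 0 -0.03; 25 14 -0 0 -0.04; 25 15 -0 0 -0.03; 25 14 -1 0 -0.04; 25 15 0 0 -0.03
25 15 -0 0 -0.04; 25 14 -0 0 -0.03; 25 15 -1 0 -0.04; 25 14 0 0 -0.03; 25 15 -0 0 -0.04; 25 14 -0 0 -0.03; 25 15 -1 0 -0.04; 25 15 0 0 -0.03
25 14 -0 0 -0.04; 25 15 -1 0 -0.03
[np.float64(0.5700682224471365), np.float64(0.08660588777785229), np.float64(0.0033049405499147996), np.float64(1.8821498940085948)]
```

step_arm --deltas "25 13 1 38 0; 25 12 1 38 0; 25 13 1 38 0; 25 12 1 38 0; 25 13 1 38 0; 25 0 0 18 0; 25 0 0 18 0; 25 0 0 0 0"

```text
time: 3.4
tool_pos: [0.5234, -0.2683, 0.0018]
tcp_rot: [-3.137, 0.0, 1.041]
ft_force: [-0.6, -0.3, 0.2]
width: 0.0247
grasp_force: 0.0
```

```bash
python3 - <<'E'
from h import *
s=observe();print(s['tool_pos'],s['ft_force'],s['width'])
im=eyes.read_camera('wrist'); cv2.imwrite('pics/w2.png',cv2.resize(im,(768,576),interpolation=3)[:,:,::-1])
E
```

```text
[ 0.52339459 -0.26829897  0.00181393] [-0.62493269 -0.30634555  0.23061957] 0.02465483245613865
```

View pics/w2.png

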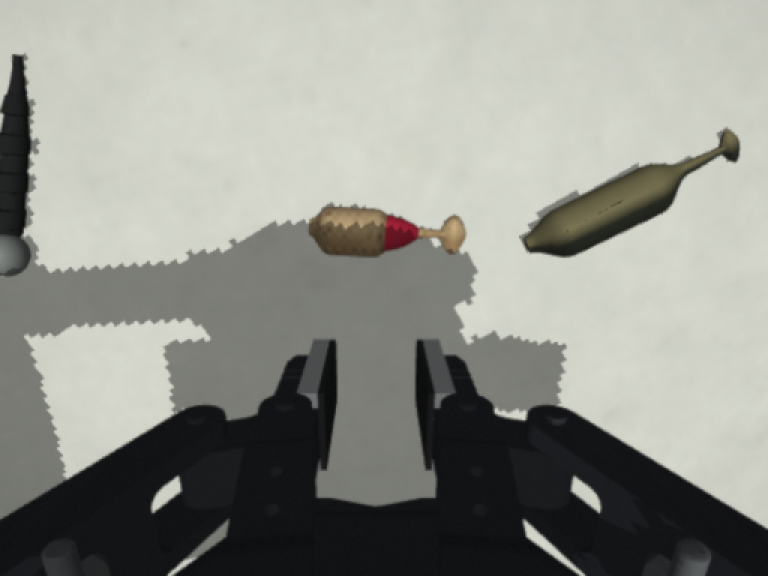

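The squid body spans columns 310-420 and the finger gap spans 335-417, so I narrow the opening to 14 mm and shift 2 mm left.

step_arm --deltas "14 3 -2 0 0; 14 5 0 0 0; 14 10 0 0 0; 14 14 0 0 -0.03; 14 15 0 0 -0.03; 14 15 -1 0 -0.04; 14 14 0 0 -0.03; 14 15 0 0 -0.04"

```text
time: 4.25
tool_pos: [0.5652, -0.1844, 0.0042]
tcp_rot: [-3.141, 0.0, 1.217]
ft_force: [-0.7, -0.5, 0.3]
width: 0.0142
grasp_force: 0.1
```

step_arm --deltas "14 15 0 0 -0.03; 14 15 0 0 -0.04; 14 14 -1 0 -0.03; 14 15 0 0 -0.04; 14 14 0 0 -0.03; 14 15 0 0 -0.04; 14 14 0 0 -0.03; 14 15 -1 0 -0.04"

```text
time: 5.05
tool_pos: [0.5906, -0.0711, 0.0043]
tcp_rot: [3.141, 0.0, 1.496]
ft_force: [0.2, 0.0, 0.1]
width: 0.0138
grasp_force: 0.1
```

```bash
python3 - <<'E'
from h import *
mp=cam('wrist')
im=eyes.read_camera('wrist'); cv2.imwrite('pics/w3.png',cv2.resize(im,(768,576),interpolation=3)[:,:,::-1])
for d in eyes.search_frame('wrist','squid_lure')[:1]:
        e=np.array(d['extent'])*[512,384,512,384]; print(d['score'],(e*1.5).round(),px2w('wrist',e[:2],0.005,mp).round(3))
E
```

```text
0.82 [388. 323. 148.  41.] [[ 0.596 -0.057]]
```

View pics/w3.png

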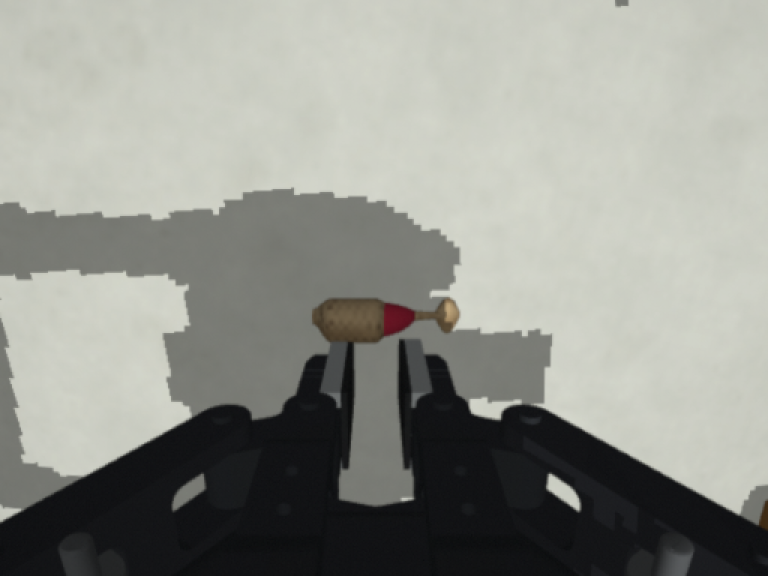

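The squid lies squarely on both pads at about (388,323). I continue the arc into the bay.

step_arm --deltas "14 15 0 0 -0.04; 14 14 0 0 -0.03; 14 15 0 0 -0.04; 14 14 0 0 -0.03; 14 15 0 0 -0.04; 14 14 0 0 -0.03; 14 15 0 0 -0.04; 14 15 0 0 -0.03"

```text
time: 5.95
tool_pos: [0.5846, 0.0456, 0.0043]
tcp_rot: [3.142, -0.0, 1.776]
ft_force: [-0.1, -0.2, -0.1]
width: 0.0142
grasp_force: 0.1
```

step_arm --deltas "14 15 0 0 -0.03; 14 14 0 0 -0.03; 14 10 0 0 -0.03; 14 6 0 0 0; 14 0 0 0 0; 14 -15 0 0 0; 14 -20 0 -10 0; 14 -10 0 -50 0"

```text
time: 6.75
tool_pos: [0.5822, 0.0422, 0.0578]
tcp_rot: [-3.129, -0.002, 1.861]
ft_force: [-0.3, 0.1, 0.2]
width: 0.0138
grasp_force: 0.0
```

```bash
python3 - <<'E'
from h import *
s=observe();print(s['tool_pos'],s['tcp_rot'][2])
c=np.array([.609,-.260]); h=np.radians(87); u=np.array([np.cos(h),np.sin(h)]); st=c-.045*u
e=rows([(.62,-.1,.08,95,5),(*st,.08,87,6),(*st,.004,87,3)],25)
x=arc(*st,.004,87,117,.328,22,.025,3);print(x[-1])
e=rows(x,25,e);print(e)
E
```

```text
[0.5822418  0.04224348 0.05784295] 1.861488267337048
25 -29 -1 -4 0.04; 25 -30 0 -5 0.04; 25 -29 2 -4 0.04; 25 -30 2 -5 0.04; 25 -29 4 -4 0.04; 25 -34 -5 -0 0.02; 25 -34 -5 -0 0.03; 25 -34 -3 -0 0.02
25 -34 -3 -0 0.03; 25 -34 -2 -0 0.02; 25 -34 -2 -0 0.02; 25 0 0 25 0; 25 0 0 26 0; 25 0 0 25 0
(np.float64(0.5405329921583077), np.float64(0.03721492959185372), 0.004, 117.0, 1)
25 8 0 -0 0; 25 9 0 -0 0; 25 8 1 -0 0; 25 15 -1 -0 -0.02; 25 15 0 -0 -0.02; 25 15 -0 -0 -0.03; 25 15 -0 -0 -0.02; 25 15 -0 -0 -0.03
25 14 -1 -0 -0.02; 25 15 0 -0 -0.02; 25 15 0 -0 -0.03; 25 15 -0 -0 -0.02; 25 15 -0 -0 -0.02; 25 15 -0 -0 -0.03; 25 15 -1 -0 -0.02; 25 15 0 -0 -0.03
25 15 0 -0 -0.02; 25 15 -0 -0 -0.02; 25 15 -0 -0 -0.03; 25 14 -1 -0 -0.02; 25 15 0 -0 -0.03; 25 15 0 -0 -0.02; 25 15 -0 -0 -0.02; 25 15 -0 -0 -0.03
25 15 -0 -0 -0.02
[np.float64(0.5408537539919723), np.float64(0.037393328016680286), np.float64(0.003842949443417853), np.float64(2.0414882673370482)]
```

step_arm --deltas "25 -29 -1 -4 0.04; 25 -30 0 -5 0.04; 25 -29 2 -4 0.04; 25 -30 2 -5 0.04; 25 -29 4 -4 0.04; 25 -34 -5 0 0.02; 25 -34 -5 0 0.03; 25 -34 -3 0 0.02"

```text
time: 7.55
tool_pos: [0.6185, -0.2035, 0.0854]
tcp_rot: [3.142, 0.001, 1.59]
ft_force: [0.0, -0.5, -0.6]
width: 0.025
grasp_force: 0.0
```

step_arm --deltas "25 -34 -3 0 0.03; 25 -34 -2 0 0.02; 25 -34 -2 0 0.02; 25 0 0 25 0; 25 0 0 26 0; 25 0 0 24 0; 25 0 0 0 0"

```text
time: 8.25
tool_pos: [0.6074, -0.3023, 0.0058]
tcp_rot: [-3.134, -0.003, 1.521]
ft_force: [-1.3, -0.1, -1.2]
width: 0.0252
grasp_force: 0.0
```

```bash
python3 - <<'E'
from h import *
mp=cam('wrist')
im=eyes.read_camera('wrist'); cv2.imwrite('pics/w4.png',cv2.resize(im,(640,480),interpolation=3)[:,:,::-1])
E
```

```text
(no output)
```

View pics/w4.png

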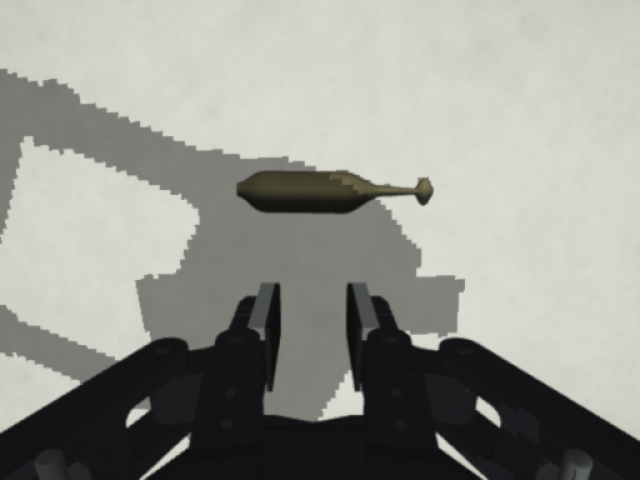

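The paddle's thick part spans columns 255-345 and the finger gap 278-347, so I narrow to 16 mm and shift 4 mm left.

step_arm --deltas "16 2 -4 2 0; 16 8 0 0 0; 16 10 0 0 0; 16 15 -1 0 -0.02; 16 15 0 0 -0.02; 16 15 0 0 -0.03; 16 15 0 0 -0.02; 16 15 0 0 -0.03"

```text
time: 9.1
tool_pos: [0.609, -0.2061, 0.0095]
tcp_rot: [3.139, 0.002, 1.646]
ft_force: [0.1, -2.8, 6.1]
width: 0.0158
grasp_force: 3.2
```

step_arm --deltas "16 14 -1 0 -0.02; 16 15 0 0 -0.02; 16 15 0 0 -0.03; 16 15 0 0 -0.02; 16 15 0 0 -0.02; 16 15 0 0 -0.03; 16 15 -1 0 -0.02; 16 15 0 0 -0.03"

```text
time: 9.9
tool_pos: [0.589, -0.0889, 0.0095]
tcp_rot: [3.139, 0.002, 1.835]
ft_force: [1.9, -2.9, 6.3]
width: 0.0158
grasp_force: 3.2
```

```bash
python3 - <<'E'
from h import *
im=eyes.read_camera('wrist'); cv2.imwrite('pics/w5.png',cv2.resize(im,(640,480),interpolation=3)[:,:,::-1])
E
```

```text
(no output)
```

View pics/w5.png

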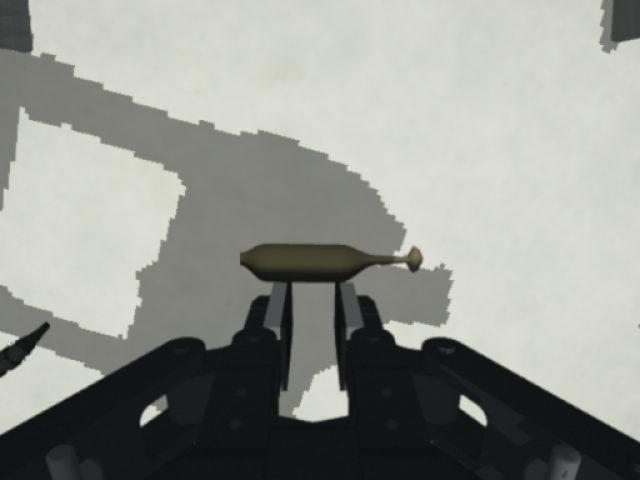

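The paddle is square on the pads at (305,262), but z and the force (6 N up) show the tips riding up on its flank. I back off and settle.

step_arm --deltas "16 -10 0 -2 0; 16 -8 0 0 0; 16 0 0 0 0; 16 0 0 0 0"

```text
time: 10.35
tool_pos: [0.592, -0.1074, 0.0096]
tcp_rot: [-3.14, -0.001, 1.832]
ft_force: [-0.2, -0.4, 0.4]
width: 0.016
grasp_force: 0.0
```

step_arm --deltas "16 0 0 6 0; 16 0 0 0 0; 16 0 0 0 0"

```text
time: 10.65
tool_pos: [0.5919, -0.107, 0.0036]
tcp_rot: [-3.14, -0.001, 1.833]
ft_force: [-0.4, 0.4, 0.6]
width: 0.0162
grasp_force: 0.0
```

step_arm --deltas "16 8 0 0 0; 16 7 0 0 0; 16 7 0 0 0; 16 12 0 0 -0.02; 16 14 0 0 -0.02; 16 14 0 0 -0.02; 16 14 0 0 -0.02; 16 14 0 0 -0.02"

```text
time: 11.45
tool_pos: [0.5661, -0.0196, 0.0043]
tcp_rot: [3.142, -0.0, 1.935]
ft_force: [-0.3, 0.2, 0.3]
width: 0.0163
grasp_force: 0.1
```

step_arm --deltas "16 14 0 0 -0.02; 16 14 0 0 -0.02; 16 14 0 0 -0.02; 16 12 0 0 -0.02; 16 6 0 0 0; 16 0 0 0 0"

```text
time: 12.05
tool_pos: [0.5429, 0.0351, 0.0042]
tcp_rot: [-3.141, -0.0, 2.014]
ft_force: [-0.8, 0.1, 0.5]
width: 0.016
grasp_force: 0.0
```

```bash
python3 - <<'E'
from h import *
im=eyes.read_camera('wrist'); cv2.imwrite('pics/w6.png',cv2.resize(im,(640,480),interpolation=3)[:,:,::-1])
E
```

```text
(no output)
```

View pics/w6.png

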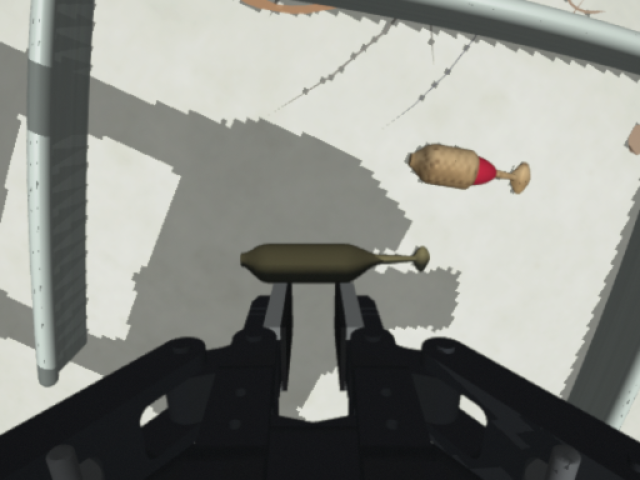

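Wrist view: paddle on the pads at (305,262), squid inside the bay at (455,165), walls on both sides. I push 20 mm more and retreat. The jig is next: I pull it on an arc that brings it clear of the left wall and turns it crosswise.

step_arm --deltas "16 10 0 0 0; 16 10 0 0 0; 16 4 0 0 0; 16 0 0 0 0; 16 -15 0 0 0; 16 -15 0 -15 0; 16 -5 0 -45 0; 16 0 0 -15 0"

```text
time: 12.9
tool_pos: [0.5519, 0.0226, 0.0833]
tcp_rot: [3.136, 0.003, 2.011]
ft_force: [1.8, 0.2, -0.0]
width: 0.0157
grasp_force: 0.0
```

```bash
python3 - <<'E'
from h import *
s=observe();print(s['tool_pos'],s['tcp_rot'][2])
c=np.array([.460,-.163]); h=np.radians(-41); u=np.array([np.cos(h),np.sin(h)]); st=c-.045*u
e=rows([(*st,.085,139,7),(*st,.004,139,3)],20);print(e)
w=arc(*st,.004,-41,-74,.145,13,.025,3)
w=[(x,y,z,a+180,n) for x,y,z,a,n in w]
e=rows(w,20,e);print(e)
E
```

```text
[0.55192804 0.02258606 0.0833327 ] 2.011347751525131
20 -12 -26 -0 -0.06; 20 -11 -26 -0 -0.06; 20 -10 -27 -1 -0.06; 20 -7 -28 0 -0.06; 20 -6 -28 -0 -0.06; 20 -5 -28 -0 -0.06; 20 -2 -29 -1 -0.05; 20 -0 0 27 -0
20 -0 0 27 -0; 20 -0 0 27 -0
[np.float64(0.4256981597339733), np.float64(-0.13335498678810956), np.float64(0.004332699636492989), np.float64(2.421347751525131)]
20 -8 0 0 -0; 20 -9 0 0 -0; 20 -8 0 0 -0; 20 -11 0 0 0.04; 20 -12 -0 0 0.04; 20 -11 -0 0 0.05; 20 -11 -1 0 0.04; 20 -11 0 0 0.05
20 -11 -0 0 0.04; 20 -11 -0 0 0.05; 20 -12 -1 0 0.04; 20 -11 0 0 0.04; 20 -11 -0 0 0.05; 20 -11 -0 0 0.04; 20 -11 -1 0 0.05; 20 -11 0 0 0.04
[np.float64(0.5215467894840053), np.float64(-0.27020750447073677), np.float64(0.004332699636492989), np.float64(1.851347751525131)]
```

step_arm --deltas "20 -12 -26 0 -0.06; 20 -11 -26 0 -0.06; 20 -10 -27 0 -0.06; 20 -7 -28 0 -0.06; 20 -6 -28 0 -0.06; 20 -5 -28 0 -0.06; 20 -2 -29 0 -0.05; 20 0 0 0 0"

```text
time: 13.7
tool_pos: [0.4201, -0.1339, 0.079]
tcp_rot: [-3.14, -0.001, 2.42]
ft_force: [0.2, 0.6, -0.4]
width: 0.0199
grasp_force: 0.0
```

step_arm --deltas "20 0 0 27 0; 20 0 0 27 0; 20 0 0 20 0; 20 0 0 0 0; 20 0 0 0 0"

```text
time: 14.2
tool_pos: [0.4223, -0.1317, 0.0053]
tcp_rot: [-3.141, -0.001, 2.423]
ft_force: [0.2, -0.8, 0.3]
width: 0.0199
grasp_force: 0.0
```

step_arm --deltas "20 -8 0 2 0; 20 -10 0 0 0; 20 -10 0 0 0; 20 -11 0 0 0.04; 20 -12 0 0 0.04; 20 -11 0 0 0.05; 20 -11 -1 0 0.04; 20 -11 0 0 0.05"

```text
time: 15.0
tool_pos: [0.4825, -0.1921, 0.0038]
tcp_rot: [3.141, 0.001, 2.2]
ft_force: [1.1, 0.2, -0.2]
width: 0.0199
grasp_force: 0.1
```

step_arm --deltas "20 -11 0 0 0.04; 20 -11 0 0 0.05; 20 -12 -1 0 0.04; 20 -11 0 0 0.04; 20 -11 0 0 0.05; 20 -11 0 0 0.04; 20 -11 -1 0 0.05; 20 -11 0 0 0.04"

```text
time: 15.8
tool_pos: [0.5207, -0.2713, 0.0033]
tcp_rot: [-3.142, -0.0, 1.85]
ft_force: [-0.1, -0.3, -0.4]
width: 0.0198
grasp_force: 0.1
```

step_arm --deltas "20 12 0 0 0; 20 15 0 -10 0; 20 0 0 -35 0; 20 -25 0 -50 0; 20 -45 0 -50 0; 20 -45 0 -20 0; 20 -25 0 0 0; 20 0 0 0 0"

```text
time: 16.6
tool_pos: [0.5491, -0.3684, 0.1518]
tcp_rot: [3.14, 0.003, 1.851]
ft_force: [0.2, -0.3, 0.5]
width: 0.0197
grasp_force: 0.0
```

```bash
python3 - <<'E'
from h import *
mp=cam('wrist'); s=observe(); print(s['tool_pos'],s['tcp_rot'])
im=eyes.read_camera('wrist'); np.save('mp.npy',np.array([mp[1]])); cv2.imwrite('pics/w7.png',cv2.resize(im,(640,480),interpolation=3)[:,:,::-1])
for d in eyes.search_frame('wrist','jig_lure')[:1]:
        e=np.array(d['extent'])*[512,384,512,384]; print(d['score'],(e*1.25).round(),px2w('wrist',e[:2],0.005,mp).round(3))
E
```

```text
[ 0.54913805 -0.36840857  0.15181855] [3.13955717 0.00346617 1.85057593]
0.62 [321.  98.  99.  24.] [[ 0.533 -0.29 ]]
```

View pics/w7.png

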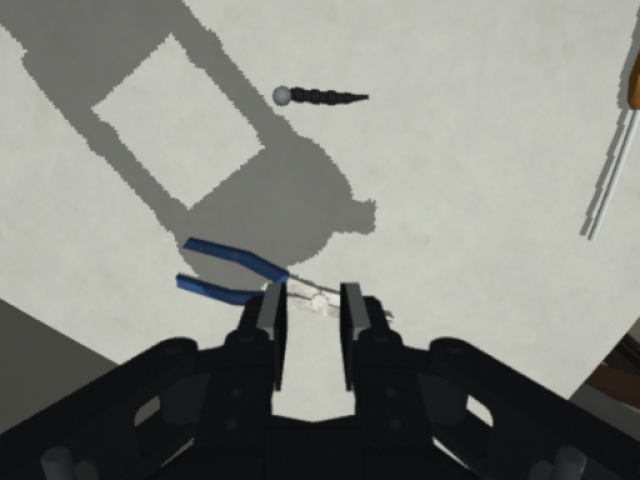

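The jig now lies crosswise at (272-369, 97), well clear of the pliers. I plan the final sweep.

```bash
python3 - <<'E'
from h import *
c=np.array([.529,-.291]); h=np.radians(104); u=np.array([np.cos(h),np.sin(h)]); st=c-.042*u
e=rows([(*st,.08,104,3),(*st,.004,104,3)],18)
w=arc(*st,.004,104,83,.315,22,.024,3);print(w[-1])
e=rows(w,18,e);print(e)
E
```

```text
18 11 0 23 0.01; 18 12 1 23 0.01; 18 11 0 23 0.02; 18 -0 0 25 -0; 18 -0 0 26 -0; 18 -0 0 25 -0
(np.float64(0.5142315409809319), np.float64(0.0041938320255481745), 0.004, 83.0, 1)
18 8 -0 0 -0; 18 8 -0 0 -0; 18 8 -0 0 -0; 18 14 0 0 0.01; 18 15 0 0 0.02; 18 14 0 0 0.02; 18 14 0 0 0.01; 18 15 1 0 0.02
18 14 -0 0 0.02; 18 14 -0 0 0.01; 18 14 -0 0 0.02; 18 15 0 0 0.02; 18 14 0 0 0.01; 18 14 0 0 0.02; 18 15 0 0 0.02; 18 14 0 0 0.01
18 14 1 0 0.02; 18 15 -0 0 0.02; 18 14 -0 0 0.01; 18 14 0 0 0.02; 18 15 0 0 0.02; 18 14 0 0 0.01; 18 14 0 0 0.02; 18 15 0 0 0.02
18 14 1 0 0.01
[np.float64(0.5146683996662093), np.float64(0.004216992887402524), np.float64(0.004449680830720209), np.float64(1.4519751323376737)]
```

step_arm --deltas "18 11 0 23 0.01; 18 12 1 23 0.01; 18 11 0 23 0.02; 18 0 0 25 0; 18 0 0 26 0; 18 0 0 25 0; 18 0 0 0 0; 18 0 0 0 0"

```text
time: 17.5
tool_pos: [0.5385, -0.3302, 0.0041]
tcp_rot: [-3.139, -0.003, 1.814]
ft_force: [-0.3, 0.7, -0.2]
width: 0.0179
grasp_force: 0.0
```

step_arm --deltas "18 8 0 0 0; 18 8 0 0 0; 18 8 0 0 0; 18 14 0 0 0.01; 18 15 0 0 0.02; 18 14 0 0 0.02; 18 14 0 0 0.01; 18 15 1 0 0.02"

```text
time: 18.3
tool_pos: [0.5194, -0.2371, 0.0054]
tcp_rot: [3.142, -0.0, 1.732]
ft_force: [-0.0, 0.1, 0.7]
width: 0.0182
grasp_force: 0.1
```

step_arm --deltas "18 14 0 0 0.02; 18 14 0 0 0.01; 18 14 0 0 0.02; 18 15 0 0 0.02; 18 14 0 0 0.01; 18 14 0 0 0.02; 18 15 0 0 0.02; 18 14 0 0 0.01"

```text
time: 19.1
tool_pos: [0.5077, -0.1238, 0.0053]
tcp_rot: [3.142, -0.0, 1.602]
ft_force: [-0.2, 0.2, -0.4]
width: 0.0185
grasp_force: 0.1
```

```bash
python3 - <<'E'
from h import *
im=eyes.read_camera('wrist'); cv2.imwrite('pics/w8.png',cv2.resize(im,(640,480),interpolation=3)[:,:,::-1])
E
```

```text
(no output)
```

View pics/w8.png

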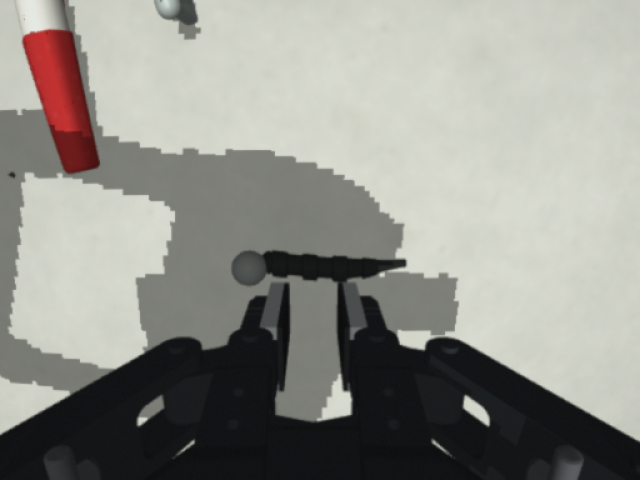

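The jig is square on the pads at (315,265) and the wall end at (168,8) will clear on the left. That was my tenth picture, so I use numbers only from here.

step_arm --deltas "18 14 1 0 0.02; 18 15 0 0 0.02; 18 14 0 0 0.02; 18 14 0 0 0.02; 18 15 0 0 0.01; 18 14 0 0 0; 18 14 0 0 -0.02; 18 14 0 0 -0.03"

```text
time: 19.95
tool_pos: [0.5119, -0.0102, 0.0053]
tcp_rot: [3.141, 0.0, 1.565]
ft_force: [0.7, -0.5, 0.3]
width: 0.0182
grasp_force: 0.1
```

step_arm --deltas "18 14 0 0 -0.05; 18 10 0 0 -0.05; 18 8 0 0 -0.05; 18 0 0 0 0"

```text
time: 20.35
tool_pos: [0.5107, 0.0221, 0.0051]
tcp_rot: [-3.141, -0.0, 1.716]
ft_force: [-0.8, -0.0, -0.5]
width: 0.0178
grasp_force: 0.0
```

```bash
python3 - <<'E'
from h import *
M=np.array([.566,.006]);t=np.radians(106.5);d=np.array([np.cos(t),np.sin(t)]);e=np.array([d[1],-d[0]])
s=observe();T=np.array(s['tool_pos'][:2])-M;print('tool',T@d,T@e)
mp=cam('wrist');eyes.read_camera('wrist')
for n in['squid_lure','jig_lure','paddle_lure']:
    for r in eyes.search_frame('wrist',n)[:2]:
        x=np.array(r['extent'])*[512,384,512,384];w=px2w('wrist',[x[:2],[x[0]-x[2]/2,x[1]],[x[0]+x[2]/2,x[1]]],.005,mp)-M
        print(n,round(r['score'],2),x.round(),'a',(w@d).round(3),'b',(w@e).round(3))
E
```

```text
tool 0.031124477763922895 -0.04842841420982036
squid_lure 0.75 [413.  87.  99.  40.] a [0.092 0.095 0.09 ] b [0.032 0.01  0.054]
jig_lure 0.75 [254. 213. 138.  29.] a [0.046 0.05  0.041] b [-0.044 -0.076 -0.012]
paddle_lure 0.78 [315. 142. 153.  69.] a [0.074 0.079 0.07 ] b [-0.013 -0.046  0.021]
```

All three are inside with good margin. I back off, rise and check once more.

step_arm --deltas "18 -12 0 0 0; 18 -12 0 -10 0; 18 0 0 -45 0; 18 -30 0 -45 0; 18 -40 0 -40 0; 18 -20 0 -20 0; 18 0 0 0 0; 18 0 0 0 0"

```text
time: 21.35
tool_pos: [0.5261, -0.0864, 0.1579]
tcp_rot: [3.14, 0.0, 1.71]
ft_force: [-0.6, -0.5, -0.2]
width: 0.018
grasp_force: 0.0
```

```bash
python3 - <<'E'
from h import *
M=np.array([.566,.006]);t=np.radians(106.5);d=np.array([np.cos(t),np.sin(t)]);e=np.array([d[1],-d[0]])
mp=cam('wrist');eyes.read_camera('wrist');ok=0
for n in['squid_lure','jig_lure','paddle_lure','bay']:
    for r in eyes.search_frame('wrist',n)[:1]:
        x=np.array(r['extent'])*[512,384,512,384];w=px2w('wrist',[x[:2],[x[0]-x[2]/2,x[1]],[x[0]+x[2]/2,x[1]]],.005,mp)-M
        print(n,round(r['score'],2),x.round(),'a',(w@d).round(3),'b',(w@e).round(3)); ok+=n!='bay' and (w@d).min()>.015 and (w@d).max()<.135 and abs(w@e).max()<.1
s=observe();print(s['tool_pos'],ok)
if ok==3: print(order.finish_job())
E
```

```text
jig_lure 0.81 [253.  26.  73.  15.] a [0.045 0.05  0.041] b [-0.043 -0.073 -0.012]
bay 0.76 [299.  51. 300.  98.] a [0.019 0.039 0.004] b [-0.008 -0.134  0.125]
[ 0.5247133  -0.08432097  0.15541575] 1
```

The squid and paddle are out of this frame. They were measured inside a moment ago and nothing has touched them since, so I hand in.

```bash
python3 -c "
from cell import order
print(order.finish_job())"
```

```text
the job is handed in; nothing more can be done
None
```

I swept all three lures into the bay and handed the job in at about 21 s. My last measurements put each at least 3 cm inside the mouth and walls; the hand-in returned no verdict, and I never re-measured the bystanders, though nothing suggested contact with them.

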